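# Lay a standing carton down against the label stop

### The job

The small flat white-and-purple carton stands on end in front of the metal label stop; get it ready for labelling without picking it up or lifting it off the desk. With the fingertips, tip it over towards the stop so that it lies on a broad side, the face that looked away from the stop on top, then push it along the desk until its leading end sits flush and square against the front of the stop, well inside the stop's two orange ends. Leave the other things on the desk where they are.

Things in the scene. Friction and masses are not known exactly. Their poses are not given: they have to be found in the camera images.
- carton: white carton with purple and magenta print, 120 x 68 x 34 mm, 0.1 to 0.2 kg, standing on its 68 x 34 mm end, a broad face towards the stop. Origin: centre of that broad face (it must end lying on this). x: along the 120 mm length, up at the start; y: along the 68 mm width; z: through the 34 mm thickness, away from the stop at the start, up when lying as wanted.
- carton_top (a point): centre of the carton's end face that is on top at the start (120 mm above the desk); when the carton is tipped it leads towards the stop. Axes as the carton's.
- carton_mid (a point): centre of the carton's volume. Axes as the carton's.
- label_stop: fixed aluminium fence, 150 mm wide, 10 thick, 42 high, orange end caps 6 mm wide, foot plate behind. Origin: foot of the middle of its flat front face, which looks to the right of the robot. x: level, from the carton through the fence (about world +y); y: along it, towards the robot; z: up. The carton starts at x -0.21 to -0.17 m in this frame, within 20 mm of the middle, turned up to 0.2 rad; tipped, it lands short of the fence.
- label_roll: bystander: cream roll of labels lying flat, 100 mm across, 55 mm high. Origin: centre of the underside.
- mug: bystander: white mug, 80 mm across, 89 mm high. Origin: on the underside.
- tape: bystander: roll of brown tape lying flat, 94 mm across, 48 mm high. Origin: centre of the underside.
- note_pad: bystander: yellow note block, 76 x 76 x 22 mm. Origin: centre of the underside.
- white_box: bystander: plain white carton, 68 x 105 x 92 mm high. Origin: centre of the underside.
Not all that is in view belongs to the job. Leave any red look-alike of the carton alone.

How it is judged:
By the outcome, as a careful person would: the job done as asked, in the order asked, and still so for the second after the job is handed in, with the robot touching nothing.
It also fails if it takes over 43 s, if anything falls off the work surface, if the arm or the gripper's body presses on something with over 40 N, if the wrist force passes 120 N, or if a joint passes its speed limit or range.

### The arm

A 7-joint arm with a two-finger parallel gripper is mounted at the origin on the work surface; the furniture and walls round the work are solid. World frame = base frame: x ahead of the robot, y to its left, z up, the work surface at z = 0. Lengths are in m, angles in rad, forces in N, time in s.
With the tool pointing down it reaches from about 0.35 to 0.9 m from the base axis. Payload 8.1 kg.
Tool frame: the origin (TCP) lies at the very end of the fingers, on their centre line; the grasp point (between the pads) lies 19 mm behind it (robot.grasp_offset is the distance from the TCP to the grasp point, in m); z points along the fingers, y is the direction in which the jaws open and shut (so a half turn about z gives the same grasp; the last joint's range is limited). The gripper opens to 92 mm and grips with 3 to 60 N. Pads are 19 mm wide; open, the fingers measure 130 mm over their backs; the gripper's body (75 mm by 190 mm) begins 47 mm behind the grasp point.
Start: joints at [1.162, 0.434, 0.025, 1.573, -0.012, 1.134, -0.075], TCP at [0.188, -0.596, 0.227] pointing down, gripper open.
Joint ranges: [-2.62, 2.62], [-0.44, 2.09], [-1.27, 1.32], [0.08, 2.57], [-1.32, 4.46], [0.12, 2], [-2.74, 2.74]. Speed limits (rad/s): [2.22, 2.22, 3.01, 3.01, 3.14, 3.14, 3.14].

### API

Orientations are given as a unit quaternion [w, x, y, z].
In Python, from station import robot gives the robot as it stands.
- The arm moves only by the tool apply_moves, never from a script. Its argument "commands" is a list of rows, each a list of 7 numbers: the closure, from 0 (fully open) to 1 (shut), then the shift along the tool's x, y, z each as a share of 0.1 m, from -1 to 1, then the turn, a rotation vector about the tool's x, y, z each as a share of 0.5 rad, from -1 to 1. A call has 1 to 20 rows; each row is the pose to reach, as a shift and turn from the pose commanded when the call began, along the tool's axes at that moment; what a row does not reach only later rows make up. A row lasts 1/10 s, in which the tool goes at most 50 mm and 8.59 degrees, less where a joint would pass 70% of its speed; a pose out of reach is approached as far as the arm can. A call with a number of a shift or a turn outside -1 to 1 is refused whole. A call with a gripper value outside its range is refused whole. The fingers move at their own pace and stop on an object; "newtons" is the grip in N (left out, the last holds). Time passes only in rows, so rows that repeat a pose let the fingers close. It gives the time, the measured TCP pose, the force and the opening at its end, in the units of the state.
- robot.sense(): the state, without advancing time (a new reading comes with each control period).
- robot.get_image(name): name is "side" or "top" or "wrist"; returns a dict with "color" (480x640x3 uint8, red, green, blue), "intrinsics" (3x3 intrinsics, pixels), "position" and "rotation" of the camera in the world. Camera axes: x right, y up, looking along -z (the intrinsics and any distortion apply to the point x, -y, -z); pixel columns grow to the right and rows downward; lengths in m; the calibration is good to about 2 mm. A picture is of the moment at which its call begins. There is no depth.
- robot.hand_in(): hands the job in, once; it reports no verdict.
Trained networks look in a picture, given as the dict that the camera call returned (one of the last four; its "shot" number tells which), for a name from the list of things; names that differ only in an ending like _2 or _b are one class to them, and where a whole thing is asked for, a point or a joint stands for the part that bears it (a point fixed in the world has none). Each returns a list of dicts, best first, with "conf" (0 to 1); they miss things now and then, are a little off and sometimes report something else, mostly with a low value. They report only what shows in the picture. A call takes as long as a camera call. They do not tell look-alikes from the thing itself.
- robot.look_for(picture, name): "at" ([column, row] in pixels, amid what is visible of it).
- robot.outline_of(picture, name): "pixels" (480x640 bool, what is visible of it) and "at" ([column, row] in pixels, amid what is visible of it).
- robot.spot_point(picture, name): "at" ([column, row] in pixels: a listed point, or the origin of a listed thing).
The state is a dict: "time_s": time; "joint_positions": joint angles; "qd": joint speeds; "joint_torque": joint torques, N m; "ee_pos": TCP position; "tcp_rot": TCP orientation; "wrist_force": force on the tool from outside, world axes, zero at the start; "moment": the same for the moment, N m; "finger_gap": opening from 0.0 (shut) to 1.0 (fully open).
Only numpy, scipy, OpenCV 4.12 (cv2) and the standard library are available. Lean on these libraries where they do the work, as an engineer would, in place of code of your own. Each camera call takes 0.05 s, during which the arm holds its last target. There are 200 camera calls.

## Working session

There is one attempt and no reset: what is moved stays moved. The work goes in short steps, Python scripts to look and compute and a tool call to move; the robot and the scene stay as the last step left them, time stands still between calls to the robot, and variables do not carry over. Pictures are saved under pics/ and viewed, about 8 in all and at most 12, crops included, and the job is handed in when it is done.

Besides the shell and the picture viewer there is one more tool, called after "Emit:" by a JSON object that holds its "name" and its "arguments". apply_moves: Moves the arm, as the interface text tells. Its arguments: {"type":"object","properties":{"commands":{"type":"array","items":{"type":"array","items":{"type":"number"}}},"newtons":{"type":"number"}},"required":["commands"]}

```bash
ls; mkdir -p pics; cat > h.py <<'E'
import numpy as np, cv2
from station import robot
from scipy.spatial.transform import Rotation as R
def rot(im):
    r=np.array(im["rotation"],float)
    return r if r.shape==(3,3) else R.from_quat(r[[1,2,3,0]]).as_matrix()
def ray(im,px):
    K=np.array(im["intrinsics"]); d=np.linalg.inv(K)@[px[0],px[1],1]
    return np.array(im["position"]),rot(im)@(d*[1,-1,-1])
def onz(im,px,z):
    p,d=ray(im,px); return p+d*(z-p[2])/d[2]
def proj(im,P):
    c=(rot(im).T@(np.array(P,float)-im["position"]))*[1,-1,-1]; u=np.array(im["intrinsics"])@c; return u[:2]/u[2]
def tri(ims,pxs):
    A=np.zeros((3,3));b=np.zeros(3)
    for im,px in zip(ims,pxs):
        p,d=ray(im,px); d=d/np.linalg.norm(d); M=np.eye(3)-np.outer(d,d); A+=M;b+=M@p
    return np.linalg.solve(A,b)
def save(im,n): cv2.imwrite(f"pics/{n}.png",im["color"][:,:,::-1])
E
python3 - <<'E'
from h import *
np.set_printoptions(precision=4,suppress=True)
s=robot.sense(); print(s["time_s"],s["ee_pos"],s["tcp_rot"],s["wrist_force"])
t=robot.get_image("top"); sd=robot.get_image("side")
print(t.keys())
cv2.imwrite("pics/a.png",cv2.resize(np.vstack([t["color"],sd["color"]])[:,:,::-1],(0,0),fx=.62,fy=.62)) 
save(t,"t0");save(sd,"s0")
for n in ["carton","carton_top","carton_mid","label_stop"]:
    for nm,im in (("t",t),("s",sd)):
        print(n,nm,[(np.round(o["at"],1),round(o["conf"],2)) for o in robot.spot_point(im,n)][:4])
for n in ["label_roll","mug","tape","note_pad","white_box","carton"]:
    print(n,[(np.round(o["at"],1),round(o["conf"],2),onz(t,o["at"],0.04)) for o in robot.look_for(t,n)][:3])
E
```

```text
pics
0.0 [ 0.1879 -0.5955  0.2259] [-0.0008  0.9883  0.1523 -0.0002] [-0.3202  0.9553  0.0231]
dict_keys(['color', 'intrinsics', 'position', 'rotation', 'shot'])
carton t [(array([417.6, 216.7]), 0.85), (array([439.8, 176. ]), 0.64)]
carton s [(array([372.9, 352.7]), 0.83), (array([433.1, 384.5]), 0.59)]
carton_top t [(array([427. , 212.3]), 0.65), (array([437.7, 161.5]), 0.57)]
carton_top s [(array([375.4, 352. ]), 0.76), (array([445.3, 366.1]), 0.7)]
carton_mid t [(array([422.5, 218.1]), 0.67), (array([436.1, 169.4]), 0.57)]
carton_mid s [(array([438.6, 377.7]), 0.85), (array([370., 362.]), 0.84)]
label_stop t [(array([339.8, 219.4]), 0.58)]
label_stop s [(array([364. , 271.8]), 0.75), (array([368.8, 352.6]), 0.65)]
label_roll [(array([278.7, 225.1]), 0.75, array([0.6271, 0.1989, 0.04  ]))]
mug [(array([237.9, 341.6]), 0.81, array([0.3396, 0.3034, 0.04  ]))]
tape [(array([424.5, 217.8]), 0.35, array([ 0.6356, -0.1669,  0.04  ]))]
note_pad [(array([386.1, 169.6]), 0.76, array([ 0.7615, -0.0752,  0.04  ]))]
white_box [(array([218.3, 286.8]), 0.69, array([0.4757, 0.3521, 0.04  ]))]
carton [(array([424.3, 213.1]), 0.62, array([ 0.6475, -0.1669,  0.04  ])), (array([436.6, 166.7]), 0.62, array([ 0.7651, -0.2025,  0.04  ]))]
```

View pics/t0.png

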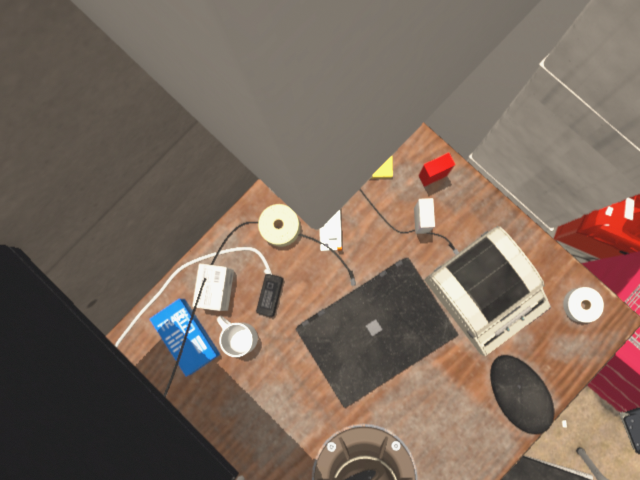

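View pics/s0.png

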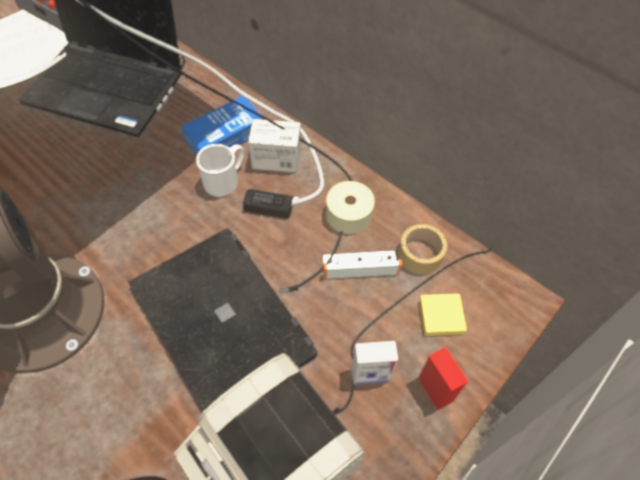

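The white-and-purple carton is at side (374,363) and top (426,213). The red look-alike at side (441,378) and top (437,168) is to be left alone. The stop is the white and orange bar at side (362,265). I'll enlarge both to confirm and to read the edges.

```bash
python3 - <<'E'
from h import *
np.set_printoptions(precision=4,suppress=True)
t=cv2.imread("pics/t0.png");s=cv2.imread("pics/s0.png")
a=cv2.resize(s[240:400,310:430],None,fx=3.7,fy=3.7,interpolation=cv2.INTER_CUBIC)
b=cv2.resize(t[190:262,310:350],None,fx=4.1,fy=4.1,interpolation=cv2.INTER_CUBIC)
c=cv2.resize(t[190:262,400:446],None,fx=4.1,fy=4.1,interpolation=cv2.INTER_CUBIC)
b2=np.hstack([b,c]); H=592
b2=np.vstack([b2,np.zeros((H-b2.shape[0],b2.shape[1],3),np.uint8)])
cv2.imwrite("pics/c.png",np.hstack([a[:H],b2])); print(a.shape,b.shape,c.shape)
ti=robot.get_image("top"); si=robot.get_image("side")
print(ti["position"],rot(ti)[:,2],si["position"],rot(si)[:,2],ti["intrinsics"])
print(tri([ti,si],[[427,212.3],[375.4,352]]), onz(si,[375.4,352],.12),onz(ti,[427,212.3],.12))
print("stop",onz(si,[364,271.8],0),onz(ti,[339.8,219.4],0))
for n,im in(("label_stop",si),("carton",si),("carton",ti),("label_stop",ti)):
    for o in robot.outline_of(im,n)[:3]:
        ys,xs=np.where(o["pixels"]); print(n,o["conf"],xs.min(),xs.max(),ys.min(),ys.max(),len(xs))
for n in ["label_roll","mug","tape","note_pad","white_box"]:
    print(n,[(np.round(o["at"],1),round(o["conf"],2),onz(si,o["at"],0.0)) for o in robot.spot_point(si,n)][:2])
E
```

```text
(592, 444, 3) (295, 164, 3) (295, 189, 3)
[0.4112 0.0184 1.5099] [-0.1144 -0.0314  0.9929] [ 0.5054 -0.5065  1.0448] [-0.0363 -0.5216  0.8524] [[591.9275   0.     332.3102]
 [  0.     591.9275 242.0644]
 [  0.       0.       1.    ]]
[ 0.6351 -0.1635  0.118 ] [ 0.6331 -0.1644  0.12  ] [ 0.6364 -0.1632  0.12  ]
stop [0.646  0.0536 0.    ] [0.6436 0.0456 0.    ]
label_stop 0.94 324 401 251 279 1756
carton 0.83 419 466 348 409 1803
carton 0.57 352 396 342 384 1629
carton 0.79 413 434 199 234 683
carton 0.73 419 453 154 185 657
label_stop 0.95 320 341 212 250 642
label_roll [(array([349.8, 212.4]), 0.85, array([0.6303, 0.2027, 0.    ]))]
mug [(array([228.1, 178.5]), 0.96, array([0.3626, 0.3109, 0.    ])), (array([362.9, 273.4]), 0.63, array([0.6434, 0.0501, 0.    ]))]
tape [(array([421.1, 250.9]), 0.95, array([0.7712, 0.0966, 0.    ])), (array([278.2, 162.1]), 0.41, array([0.4774, 0.3524, 0.    ]))]
note_pad [(array([440.7, 320.3]), 0.72, array([ 0.7851, -0.0624,  0.    ]))]
white_box [(array([274.2, 162.3]), 0.82, array([0.4682, 0.3523, 0.    ]))]
```

View pics/c.png

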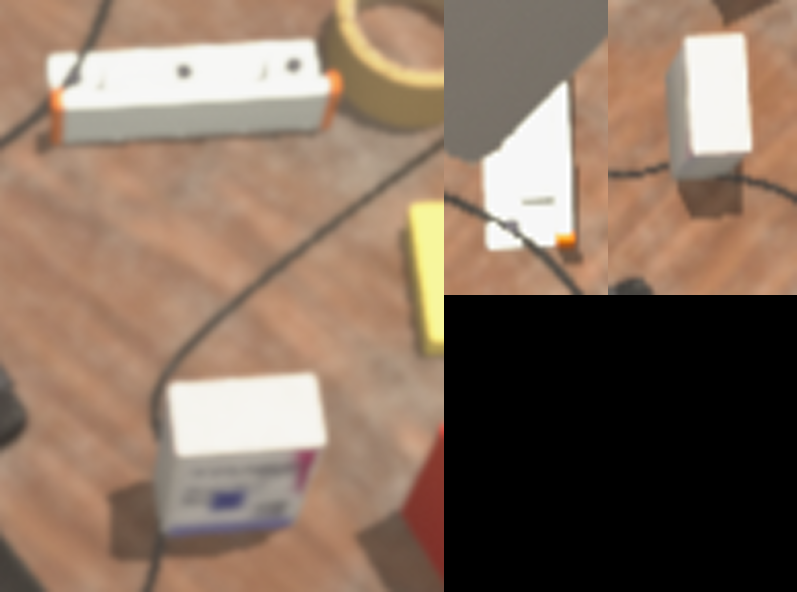

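The crop shows one white carton with purple print and one fence with orange ends. Next I'll turn these corner pixels into positions.

```bash
python3 - <<'E'
from h import *
np.set_printoptions(precision=4,suppress=True)
ti=robot.get_image("top"); si=robot.get_image("side")
S=lambda x,y:(310+x/3.7,240+y/3.7)
T=lambda x,y:(400+(x-608)/4.1,190+y/4.1)
TS=lambda x,y:(310+(x-444)/4.1,190+y/4.1)
def rp(name,pts):
    pts=np.array(pts); print(name); print(pts)
    if len(pts)==4: print(" centre",pts.mean(0)," sides",[np.linalg.norm(pts[i]-pts[i-1]) for i in range(4)])
    for i in range(1,len(pts)): d=pts[i]-pts[i-1]; print("  dir",np.degrees(np.arctan2(d[1],d[0])))
rp("side top",[onz(si,S(*p),.12) for p in[(168,383),(317,373),(326,445),(175,457)]])
rp("top top",[onz(ti,T(*p),.12) for p in[(685,37),(745,35),(751,150),(690,155)]])
rp("bottom near",[onz(si,S(*p),0) for p in[(165,535),(293,527)]])
rp("stop foot",[onz(si,S(*p),0) for p in[(55,145),(335,130)]])
rp("stop top side",[onz(si,S(*p),.042) for p in[(53,90),(338,76)]])
rp("stop top top",[onz(ti,TS(*p),.042) for p in[(571,82),(574,245)]])
s=robot.sense(); Rt=R.from_quat(np.array(s["tcp_rot"])[[1,2,3,0]]); print(Rt.as_matrix())
# side-view edges of orange
o=si["color"].astype(int); m=(o[:,:,0]>180)&(o[:,:,1]<150)&(o[:,:,1]>60)&(o[:,:,2]<90); ys,xs=np.where(m[240:290,310:410]); xs=xs+310;ys=ys+240
for sel in(xs<350,xs>380):print(xs[sel].min(),xs[sel].max(),ys[sel].min(),ys[sel].max())
E
```

```text
side top
[[ 0.601  -0.1475  0.12  ]
 [ 0.6699 -0.1465  0.12  ]
 [ 0.6693 -0.181   0.12  ]
 [ 0.6007 -0.1827  0.12  ]]
 centre [ 0.6352 -0.1644  0.12  ]  sides [np.float64(0.03526027786850332), np.float64(0.06889341052484191), np.float64(0.03450418808687734), np.float64(0.06863683836122715)]
  dir 0.7745710785374023
  dir -90.84324662363137
  dir -178.58879942730664
top top
[[ 0.6688 -0.1451  0.12  ]
 [ 0.669  -0.1797  0.12  ]
 [ 0.6018 -0.1803  0.12  ]
 [ 0.5999 -0.1453  0.12  ]]
 centre [ 0.6349 -0.1626  0.12  ]  sides [np.float64(0.06895227782819785), np.float64(0.034573286629196405), np.float64(0.06717938092871639), np.float64(0.03507766863977752)]
  dir -89.69658348477441
  dir -179.45106527335216
  dir 93.20115562724577
bottom near
[[ 0.6042 -0.1806  0.    ]
 [ 0.6684 -0.1802  0.    ]]
  dir 0.32929712460601057
stop foot
[[0.5645 0.0411 0.    ]
 [0.7201 0.0417 0.    ]]
  dir 0.2257863954652225
stop top side
[[0.5633 0.0524 0.042 ]
 [0.7176 0.0524 0.042 ]]
  dir 8.482022405197023e-05
stop top top
[[0.6609 0.0413 0.042 ]
 [0.5605 0.0419 0.042 ]]
  dir 179.6731926204922
[[ 0.9536  0.301   0.    ]
 [ 0.301  -0.9536  0.    ]
 [ 0.     -0.     -1.    ]]
324 325 266 269
399 402 259 265
```

```bash
python3 - <<'E'
from h import *
np.set_printoptions(precision=4,suppress=True)
ti=robot.get_image("top"); si=robot.get_image("side")
print("printer",tri([ti,si],[(432,280),(287,358)]),tri([ti,si],[(503,230),(360,452)]),tri([ti,si],[(548,292),(360,452)]))
for p in [(432,280),(503,230),(548,292),(485,352)]: print(onz(ti,p,.15))
print("red top center",tri([ti,si],[(437.7,161.5),(445.3,366.1)]))
for p in [(430,352),(450,351),(464,380),(442,406),(422,378)]: print(p,onz(si,p,.12),onz(si,p,0.0))
r=robot.outline_of(ti,"carton")
s0=cv2.imread("pics/s0.png")[330:480,260:480]; t0=cv2.imread("pics/t0.png")[140:360,400:560]
cv2.imwrite("pics/d.png",np.hstack([cv2.resize(s0,(528,360),interpolation=2),cv2.resize(t0,(262,360),interpolation=2)]))
E
```

```text
printer [ 0.4803 -0.1676  0.1215] [ 0.5866 -0.3303  0.1534] [ 0.5023 -0.3643  0.3661]
[ 0.4748 -0.1644  0.15  ]
[ 0.5856 -0.3312  0.15  ]
[ 0.4415 -0.4244  0.15  ]
[ 0.3105 -0.2761  0.15  ]
red top center [ 0.7534 -0.1939  0.116 ]
(430, 352) [ 0.725  -0.1697  0.12  ] [ 0.7534 -0.126   0.    ]
(450, 351) [ 0.7589 -0.1699  0.12  ] [ 0.7918 -0.1262  0.    ]
(464, 380) [ 0.7728 -0.2207  0.12  ] [ 0.8075 -0.1837  0.    ]
(442, 406) [ 0.7293 -0.2609  0.12  ] [ 0.7584 -0.229   0.    ]
(422, 378) [ 0.7045 -0.2134  0.12  ] [ 0.7303 -0.1754  0.    ]
```

View pics/d.png

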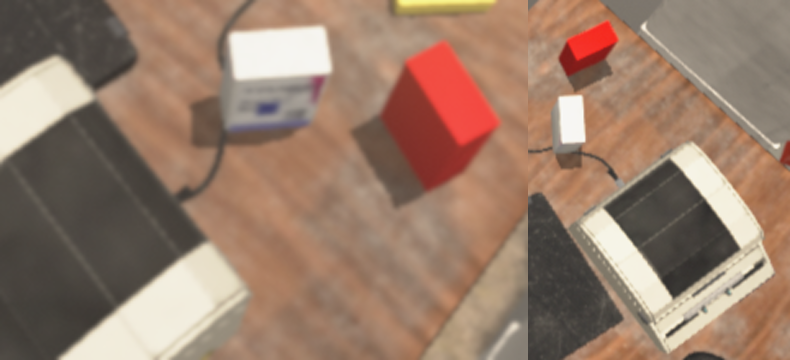

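The printer (about 0.15 m high) and the red box (from x≈0.71) flank the carton. I'll turn the tool so its narrow side faces x (jaws along y) and keep the fingers shut.

Emit:
{"name": "apply_moves", "arguments": {"commands": [[1,1,-1,-0.2,0,0,0.61],[1,1,-1,-0.2,0,0,0.61],[1,1,-1,-0.2,0,0,0.61],[1,1,-1,-0.2,0,0,0.61],[1,1,-1,-0.2,0,0,0.61]], "newtons": 20}}

```text
time_s: 2.1
ee_pos: [0.2542, -0.4699, 0.2473]
tcp_rot: [0.0, 1.0, 0.002, 0.0]
wrist_force: [-1.0, -0.7, 0.3]
finger_gap: 0.612
```

Emit:
{"name": "apply_moves", "arguments": {"commands": [[1,0.5,-0.3,0,0,0,0],[1,1,-0.6,0,0,0,0],[1,1,-0.6,0,0,0,0]]}}

```text
time_s: 2.4
ee_pos: [0.3574, -0.4083, 0.2465]
tcp_rot: [-0.001, 1.0, 0.002, 0.001]
wrist_force: [0.5, -0.4, -0.1]
finger_gap: 0.349
```

Emit:
{"name": "apply_moves", "arguments": {"commands": [[1,0.5,-0.3,0,0,0,0],[1,1,-0.6,0,0,0,0],[1,1,-0.6,0,0,0,0]]}}

```text
time_s: 2.7
ee_pos: [0.4575, -0.3477, 0.2463]
tcp_rot: [-0.001, 1.0, 0.003, 0.001]
wrist_force: [0.5, 0.9, -0.2]
finger_gap: 0.096
```

Emit:
{"name": "apply_moves", "arguments": {"commands": [[1,0.5,-0.3,0,0,0,0],[1,1,-0.6,0,0,0,0],[1,1,-0.6,0,0,0,0]]}}

```text
time_s: 3.0
ee_pos: [0.5571, -0.2874, 0.246]
tcp_rot: [-0.001, 1.0, 0.002, 0.001]
wrist_force: [0.3, 0.8, -0.3]
finger_gap: 0.005
```

Emit:
{"name": "apply_moves", "arguments": {"commands": [[1,0.4,-0.3,0,0,0,0],[1,0.8,-0.5,0,0,0,0],[1,0.8,-0.5,0,0,0,0],[1,0.8,-0.5,0,0,0,0]]}}

```text
time_s: 3.4
ee_pos: [0.6334, -0.2411, 0.2456]
tcp_rot: [0.0, 1.0, 0.0, -0.001]
wrist_force: [-0.6, -1.4, -1.0]
finger_gap: 0.006
```

Emit:
{"name": "apply_moves", "arguments": {"commands": [[1,0,0,0.4,0,0,0],[1,0,0,0.8,0,0,0],[1,0,0,1,0,0,0],[1,0,0,1,0,0,0]]}}

```text
time_s: 3.8
ee_pos: [0.6295, -0.2426, 0.1433]
tcp_rot: [-0.0, 1.0, -0.001, -0.003]
wrist_force: [0.1, 0.6, 0.7]
finger_gap: 0.006
```

Emit:
{"name": "apply_moves", "arguments": {"commands": [[1,0,0,0.2,0,0,0],[1,0,0,0.4,0,0,0],[1,0,0,0.4,0,0,0]]}}

```text
time_s: 4.1
ee_pos: [0.6315, -0.2419, 0.1059]
tcp_rot: [0.0, 1.0, -0.001, -0.001]
wrist_force: [-1.0, -0.3, 0.3]
finger_gap: 0.003
```

```bash
python3 - <<'E'
from h import *
i=robot.get_image("wrist"); j=robot.get_image("side")
cv2.imwrite("pics/e.png",np.hstack([cv2.resize(i["color"],(400,300)),cv2.resize(j["color"][180:480,240:640],(400,300))])[:,:,::-1])
print(robot.sense()["ee_pos"],robot.sense()["wrist_force"])
E
```

```text
[ 0.63328913 -0.24173042  0.10822756] [0.46010452 0.44429448 0.25458853]
```

View pics/e.png

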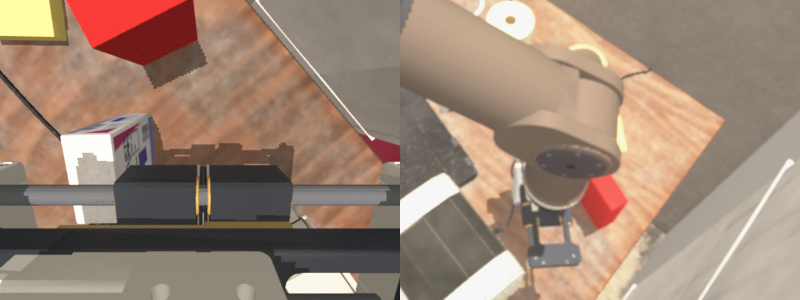

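Emit:
{"name": "apply_moves", "arguments": {"commands": [[1,0,-0.15,0,0,0,0],[1,0,-0.3,0,0,0,0],[1,0,-0.38,0,0,0,0],[1,0,-0.42,0,0,0,0],[1,0,-0.46,0,0,0,0],[1,0,-0.5,0,0,0,0],[1,0,-0.54,0,0,0,0],[1,0,-0.58,0,0,0,0],[1,0,-0.62,0,0,0,0],[1,0,-0.66,0,0,0,0],[1,0,-0.69,0,0,0,0],[1,0,-0.72,0,0,0,0],[1,0,-0.75,0,0,0,0],[1,0,-0.78,0,0,0,0],[1,0,-0.8,0,0,0,0],[1,0,-0.82,0,0,0,0],[1,0,-0.82,0,0,0,0],[1,0,-0.82,0,0,0,0]]}}

```text
time_s: 6.0
ee_pos: [0.6332, -0.1584, 0.1067]
tcp_rot: [0.0, 1.0, 0.0, -0.0]
wrist_force: [0.2, -0.3, -0.6]
finger_gap: 0.006
```

```bash
python3 - <<'E'
from h import *
i=robot.get_image("wrist"); j=robot.get_image("top")
cv2.imwrite("pics/f.png",np.hstack([cv2.resize(i["color"],(400,300)),cv2.resize(j["color"][140:300,270:483],(400,300))])[:,:,::-1])
print(robot.sense()["ee_pos"],robot.sense()["wrist_force"])
E
```

```text
[ 0.63315357 -0.15853654  0.10671198] [-0.1196955   0.68785681  0.71600637]
```

View pics/f.png

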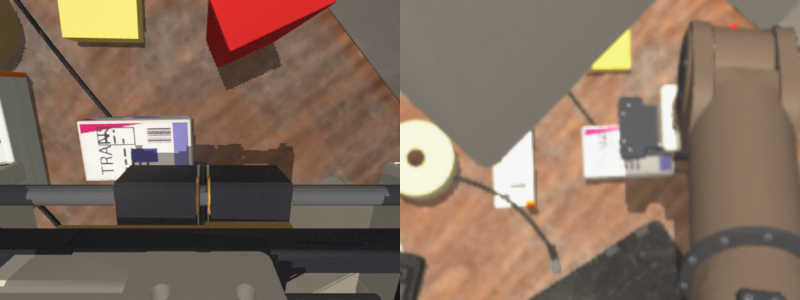

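It landed flat, printed face up, leading end towards the stop. Next I'll draw back and measure where it lies.

Emit:
{"name": "apply_moves", "arguments": {"commands": [[1,0,0.25,0,0,0,0],[1,0,0.5,0,0,0,0],[1,0,0.55,0,0,0,0],[1,0,0.55,0,0,0,0]]}}

```text
time_s: 6.5
ee_pos: [0.6329, -0.2147, 0.1066]
tcp_rot: [0.0, 1.0, -0.001, -0.0]
wrist_force: [0.1, 0.9, -0.4]
finger_gap: 0.0
```

```bash
cat > m.py <<'E'
from h import *
np.set_printoptions(precision=4,suppress=True)
def meas(view,z=.034):
    j=robot.get_image(view)
    for o in robot.outline_of(j,"carton")[:3]:
        m=o["pixels"].astype(np.uint8); c=max(cv2.findContours(m,0,1)[0],key=len)[:,0]
        P=np.array([onz(j,p,z)[:2] for p in c],np.float32); r=cv2.minAreaRect(P)
        print(view,round(o["conf"],2),"c",np.array(r[0]),"size",np.array(r[1]),"ang",r[2]); print(cv2.boxPoints(r))
    return j
E
python3 - <<'E'
from m import *
print(robot.sense()["ee_pos"])
j=meas("top"); i=meas("wrist"); 
for n in("carton_top","carton"):
  for im in(j,i):print(n,[(np.round(o["at"],1),round(o["conf"],2),onz(im,o["at"],.017 if n!="carton" else 0)) for o in robot.spot_point(im,n)][:2])
print("stop",[(round(o["conf"],2),onz(i,o["at"],0)) for o in robot.spot_point(i,"label_stop")])
cv2.imwrite("pics/g.png",np.hstack([cv2.resize(i["color"],(400,300)),cv2.resize(j["color"][140:300,270:483],(400,300))])[:,:,::-1])
E
```

```text
[ 0.6329 -0.2147  0.1066]
top 0.83 c [ 0.6335 -0.0833] size [0.0715 0.1181] ang 1.4429265260696411
[[ 0.5963 -0.0252]
 [ 0.5993 -0.1432]
 [ 0.6708 -0.1414]
 [ 0.6678 -0.0234]]
top 0.55 c [ 0.7592 -0.2025] size [0.0538 0.0986] ang 25.264690399169922
[[ 0.7139 -0.1694]
 [ 0.7559 -0.2586]
 [ 0.8045 -0.2356]
 [ 0.7625 -0.1465]]
wrist 0.9 c [ 0.7498 -0.1921] size [0.0597 0.1169] ang 0.07963383942842484
[[ 0.7199 -0.1336]
 [ 0.7201 -0.2506]
 [ 0.7798 -0.2505]
 [ 0.7796 -0.1336]]
wrist 0.62 c [ 0.6362 -0.0906] size [0.0722 0.1288] ang 1.4704921245574951
[[ 0.5984 -0.0272]
 [ 0.6017 -0.1559]
 [ 0.6739 -0.154 ]
 [ 0.6706 -0.0253]]
carton_top [(array([365. , 223.3]), 0.89, array([ 0.6292, -0.0186,  0.017 ])), (array([437.5, 165.4]), 0.86, array([ 0.7739, -0.2083,  0.017 ]))]
carton_top [(array([ 70. , 236.1]), 0.98, array([ 0.6332, -0.0272,  0.017 ]))]
carton [(array([392.7, 218.1]), 0.91, array([ 0.6432, -0.0905,  0.    ])), (array([437.2, 174.6]), 0.67, array([ 0.7538, -0.2091,  0.    ]))]
carton [(array([312.5,  74.7]), 0.84, array([ 0.7453, -0.2042,  0.    ])), (array([161.5, 231.5]), 0.65, array([ 0.6324, -0.0862,  0.    ]))]
stop []
```

View pics/g.png

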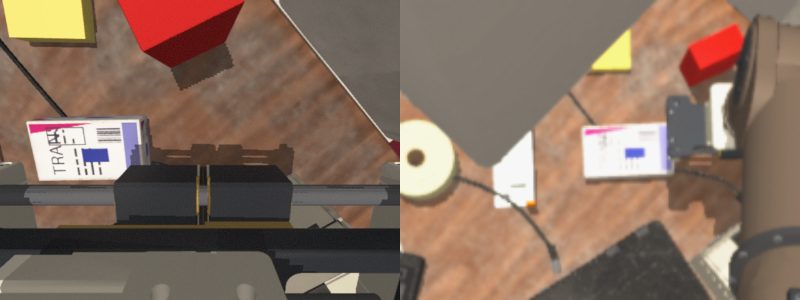

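```bash
python3 - <<'E'
from h import *
i=robot.get_image("wrist"); print(i["position"],robot.sense()["ee_pos"],onz(i,(300,105),.0))
# red carton nearest bottom corner in wrist picture ~ (272,140)*... 
for p in[(192,0),(275,110),(380,62)]: print(onz(i,p,.12))
E
```

```text
[ 0.70164401 -0.21366548  0.26554894] [ 0.63329544 -0.2128816   0.10678427] [ 0.72537395 -0.19599113  0.        ]
[ 0.75065977 -0.16528882  0.12      ]
[ 0.71278755 -0.19418703  0.12      ]
[ 0.7300765  -0.23447501  0.12      ]
```

Emit:
{"name": "apply_moves", "arguments": {"commands": [[1,0,-0.13,0.2,0,0,0],[1,0,-0.13,0.4,0,0,0],[1,0,-0.13,0.6,0,0,0],[1,0,-0.13,0.8,0,0,0],[1,0,-0.13,0.92,0,0,0],[1,0,-0.13,0.92,0,0,0],[1,0,-0.13,0.92,0,0,0]]}}

```text
time_s: 7.7
ee_pos: [0.6335, -0.2003, 0.0152]
tcp_rot: [0.0, 1.0, 0.0, 0.0]
wrist_force: [0.6, 0.3, 0.2]
finger_gap: 0.009
```

Emit:
{"name": "apply_moves", "arguments": {"commands": [[1,0,-0.1,0,0,0,0],[1,0,-0.2,0,0,0,0],[1,0,-0.26,0,0,0,0],[1,0,-0.32,0,0,0,0],[1,0,-0.38,0,0,0,0],[1,0,-0.44,0,0,0,0],[1,0,-0.5,0,0,0,0],[1,0,-0.56,0,0,0,0],[1,0,-0.62,0,0,0,0],[1,0,-0.68,0,0,0,0],[1,0,-0.74,0,0,0,0],[1,0,-0.8,0,0,0,0],[1,0,-0.85,0,0,0,0],[1,0,-0.85,0,0,0,0]]}}

```text
time_s: 9.1
ee_pos: [0.6331, -0.1137, 0.0146]
tcp_rot: [-0.0, 1.0, 0.001, -0.0]
wrist_force: [0.0, -0.2, -0.4]
finger_gap: 0.005
```

```bash
python3 - <<'E'
from m import *
print(robot.sense()["ee_pos"],robot.sense()["wrist_force"])
j=meas("top"); i=robot.get_image("wrist")
cv2.imwrite("pics/i.png",np.hstack([cv2.resize(i["color"],(400,300)),cv2.resize(j["color"][160:280,290:450],(400,300),interpolation=2)])[:,:,::-1])
E
```

```text
[ 0.6331 -0.1137  0.0146] [ 0.0131 -0.1802 -0.4112]
top 0.74 c [ 0.7642 -0.2117] size [0.0518 0.0766] ang 22.679975509643555
[[ 0.7255 -0.1863]
 [ 0.755  -0.257 ]
 [ 0.8028 -0.237 ]
 [ 0.7733 -0.1663]]
top 0.72 c [ 0.631  -0.0332] size [0.1153 0.0687] ang 88.55485534667969
[[ 0.5952 -0.0899]
 [ 0.6639 -0.0917]
 [ 0.6668  0.0236]
 [ 0.5981  0.0253]]
top 0.24 c [0.626  0.1991] size [0.1092 0.0992] ang 47.85788345336914
[[0.5526 0.1919]
 [0.6261 0.1254]
 [0.6994 0.2063]
 [0.6258 0.2729]]
```

View pics/i.png

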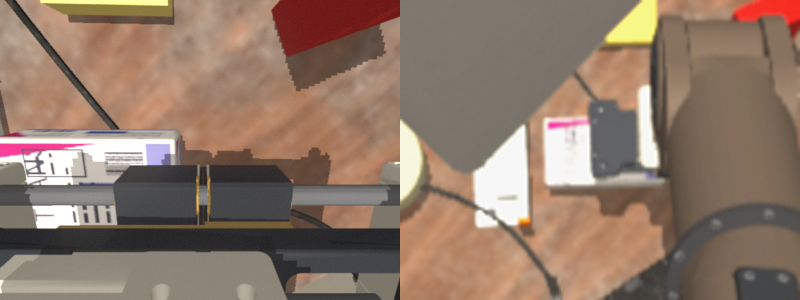

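Emit:
{"name": "apply_moves", "arguments": {"commands": [[1,0,-0.04,0,0,0,0],[1,0,-0.08,0,0,0,0],[1,0,-0.11,0,0,0,0],[1,0,-0.13,0,0,0,0],[1,0,-0.14,0,0,0,0],[1,0,-0.15,0,0,0,0],[1,0,-0.16,0,0,0,0],[1,0,-0.16,0,0,0,0]]}}

```text
time_s: 10.05
ee_pos: [0.6332, -0.0992, 0.0148]
tcp_rot: [-0.0, 1.0, 0.0, 0.0]
wrist_force: [0.6, -0.7, -0.7]
finger_gap: 0.008
```

Emit:
{"name": "apply_moves", "arguments": {"commands": [[1,0,-0.01,0,0,0,0],[1,0,-0.02,0,0,0,0],[1,0,-0.02,0,0,0,0]]}}

```text
time_s: 10.35
ee_pos: [0.6332, -0.0971, 0.0148]
tcp_rot: [-0.0, 1.0, 0.0, 0.0]
wrist_force: [-0.3, -1.0, 0.0]
finger_gap: 0.009
```

Emit:
{"name": "apply_moves", "arguments": {"commands": [[1,0,-0.01,0,0,0,0],[1,0,-0.02,0,0,0,0],[1,0,-0.02,0,0,0,0]]}}

```text
time_s: 10.65
ee_pos: [0.6332, -0.0951, 0.0147]
tcp_rot: [-0.0, 1.0, 0.0, 0.0]
wrist_force: [-0.4, 0.8, -0.3]
finger_gap: 0.004
```

Emit:
{"name": "apply_moves", "arguments": {"commands": [[1,0,-0.01,0,0,0,0],[1,0,-0.02,0,0,0,0],[1,0,-0.02,0,0,0,0]]}}

```text
time_s: 10.95
ee_pos: [0.6335, -0.0947, 0.0149]
tcp_rot: [0.001, 1.0, -0.0, 0.0]
wrist_force: [1.2, -5.2, 0.9]
finger_gap: 0.003
```

Emit:
{"name": "apply_moves", "arguments": {"commands": [[1,0,-0.01,0,0,0,0],[1,0,-0.02,0,0,0,0],[1,0,-0.02,0,0,0,0],[1,0,-0.02,0,0,0,0]]}}

```text
time_s: 11.35
ee_pos: [0.6339, -0.0946, 0.0151]
tcp_rot: [0.002, 1.0, -0.001, 0.001]
wrist_force: [2.9, -8.8, 0.0]
finger_gap: 0.004
```

Emit:
{"name": "apply_moves", "arguments": {"commands": [[1,0,0.03,0,0,0,0],[1,0,0.1,0,0,0,0],[1,0,0.3,0,0,0,0],[1,0,0.6,0,0,0,0],[1,0,0.9,0,0,0,0],[1,0,1,0,0,0,0],[1,0,1,-0.4,0,0,0],[1,0,1,-0.8,0,0,0],[1,0,1,-1,0,0,0],[1,0,1,-1,0,0,0]]}}

```text
time_s: 12.35
ee_pos: [0.6355, -0.1907, 0.1185]
tcp_rot: [0.0, 1.0, 0.001, 0.003]
wrist_force: [-0.0, -0.4, -0.1]
finger_gap: 0.005
```

Emit:
{"name": "apply_moves", "arguments": {"commands": [[1,0,0,-0.5,0,0,0],[1,0,0.2,-1,0,0,0],[1,0,0.6,-1,0,0,0],[1,0,1,-1,0,0,0],[1,0,1,-1,0,0,0]]}}

```text
time_s: 12.85
ee_pos: [0.631, -0.2986, 0.2136]
tcp_rot: [0.002, 1.0, -0.003, -0.001]
wrist_force: [-1.8, -1.3, -1.1]
finger_gap: 0.005
```

```bash
python3 - <<'E'
from m import *
print(robot.sense()["ee_pos"],robot.sense()["wrist_force"])
j=meas("top"); i=robot.get_image("side"); w=robot.get_image("wrist")
cv2.imwrite("pics/k.png",np.hstack([cv2.resize(i["color"][200:400,280:480],(400,400),interpolation=2),cv2.resize(j["color"][180:260,300:380],(400,400),interpolation=2)])[:,:,::-1])
E
```

```text
[ 0.631  -0.2986  0.2136] [-1.8183 -1.29   -1.1384]
top 0.69 c [ 0.6339 -0.0183] size [0.1207 0.0737] ang 88.47956085205078
[[ 0.5954 -0.0776]
 [ 0.6691 -0.0796]
 [ 0.6723  0.0411]
 [ 0.5986  0.043 ]]
```

View pics/k.png

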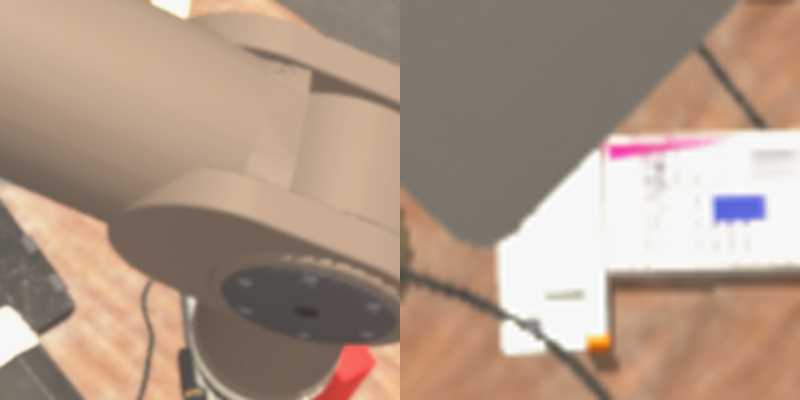

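Emit:
{"name": "apply_moves", "arguments": {"commands": [[1,-0.3,0.2,-0.4,0,0,0],[1,-0.7,0.5,-0.4,0,0,0],[1,-1,0.7,-0.4,0,0,0],[1,-1,0.7,-0.4,0,0,0]]}}

```text
time_s: 13.45
ee_pos: [0.5286, -0.3652, 0.2552]
tcp_rot: [0.001, 1.0, -0.003, -0.001]
wrist_force: [0.6, -0.3, -0.2]
finger_gap: 0.008
```

Emit:
{"name": "apply_moves", "arguments": {"commands": [[1,-0.5,0.4,0,0,0,0],[1,-1,0.7,0,0,0,0],[1,-1,0.7,0,0,0,0]]}}

```text
time_s: 13.75
ee_pos: [0.4299, -0.433, 0.2545]
tcp_rot: [0.0, 1.0, -0.001, -0.001]
wrist_force: [-0.7, -0.1, -0.4]
finger_gap: 0.005
```

Emit:
{"name": "apply_moves", "arguments": {"commands": [[1,-0.5,0.4,0,0,0,0],[1,-1,0.7,0,0,0,0],[1,-1,0.7,0,0,0,0],[1,-1,0.7,0,0,0,0]]}}

```text
time_s: 14.15
ee_pos: [0.3303, -0.5029, 0.2545]
tcp_rot: [0.0, 1.0, -0.002, -0.001]
wrist_force: [0.1, 0.4, 0.7]
finger_gap: 0.006
```

```bash
python3 - <<'E'
from m import *
print(robot.sense()["ee_pos"],robot.sense()["wrist_force"])
j=meas("side"); t=meas("top")
save(j,"s9")
for n in ["label_roll","mug","tape","note_pad","white_box","carton"]:
    print(n,[(np.round(o["at"],1),round(o["conf"],2)) for o in robot.spot_point(j,n)][:2])
cv2.imwrite("pics/l.png",np.hstack([cv2.resize(j["color"][235:335,315:415],(450,450),interpolation=2),cv2.resize(t["color"][185:255,320:374],(347,450),interpolation=2)])[:,:,::-1])
E
```

```text
[ 0.3303 -0.5029  0.2545] [0.114  0.4432 0.7316]
side 0.69 c [ 0.6346 -0.0242] size [0.0719 0.1315] ang 0.20997929573059082
[[ 0.5985  0.0415]
 [ 0.5989 -0.0901]
 [ 0.6708 -0.0898]
 [ 0.6703  0.0417]]
side 0.66 c [ 0.7593 -0.1872] size [0.0781 0.0903] ang 25.800413131713867
[[ 0.7045 -0.1636]
 [ 0.7438 -0.2449]
 [ 0.8142 -0.2109]
 [ 0.7749 -0.1296]]
top 0.72 c [ 0.7597 -0.2019] size [0.0538 0.1002] ang 28.452775955200195
[[ 0.7122 -0.1707]
 [ 0.7599 -0.2588]
 [ 0.8073 -0.2331]
 [ 0.7595 -0.145 ]]
top 0.68 c [ 0.6333 -0.0163] size [0.0717 0.1197] ang 0.7905821204185486
[[ 0.5966  0.0431]
 [ 0.5982 -0.0766]
 [ 0.6699 -0.0756]
 [ 0.6683  0.0441]]
label_roll [(array([350.8, 216.1]), 0.66)]
mug [(array([348.6, 212.5]), 0.43), (array([275.1, 158.6]), 0.3)]
tape [(array([423. , 254.7]), 0.87)]
note_pad [(array([441.1, 318. ]), 0.7)]
white_box [(array([274.4, 159.7]), 0.69)]
carton [(array([361.1, 304.8]), 0.84), (array([435.4, 386.2]), 0.79)]
```

View pics/l.png

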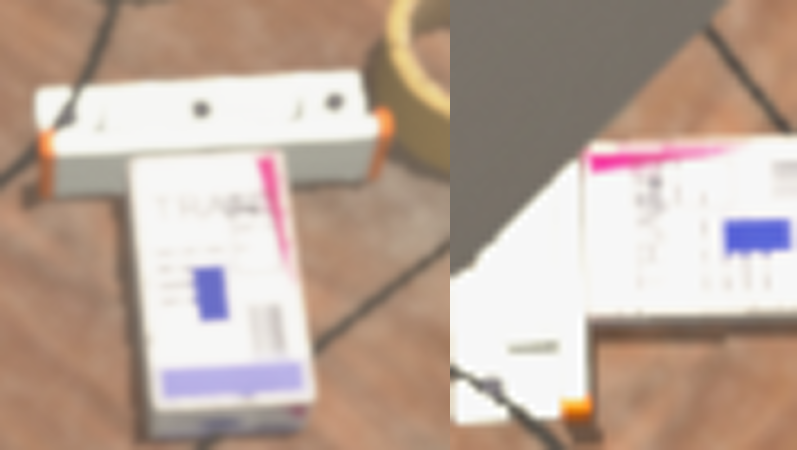

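Looks flush, but the edge slope is worth one sub-pixel check.

```bash
python3 - <<'E'
from m import *
j=robot.get_image("side"); g=cv2.GaussianBlur(j["color"].astype(np.float32).mean(2),(0,0),.7)
def sub(prof,lo,sign):
    d=sign*np.diff(prof); k=np.argmax(d); 
    if 0<k<len(d)-1:
        a,b,c=d[k-1:k+2]; k=k+.5*(a-c)/(a-2*b+c)
    return lo+k+.5
def fit(name,pts,z):
    P=np.array([onz(j,p,z)[:2] for p in pts]); 
    v=cv2.fitLine(P.astype(np.float32),cv2.DIST_HUBER,0,.001,.001).ravel(); print(name,"deg",np.degrees(np.arctan2(v[1],v[0])),"at",v[2:], "res",np.abs((P-v[2:])@[-v[1],v[0]]).max())
# stop front top edge (bright->grey going down), then carton edge (grey->bright)
cols=[x for x in range(328,397) if not 341<x<382]
fit("stop top edge",[(x,sub(g[262:275,x] if x<345 else g[258:270,x],262 if x<345 else 258,-1)) for x in cols],.042)
fit("carton lead",[(x,sub(g[265:275,x],265,1)) for x in range(347,372)],.034)
for lo,hi,s,n in((338,352,1,"left"),(374,388,-1,"right")):
    fit(n,[(sub(g[y,lo+int((y-275)*.12):hi+int((y-275)*.12)],lo+int((y-275)*.12),s),y) for y in range(278,318)],.034)
fit("near top edge",[(x,sub(g[318:332,x],318,-1)) for x in range(352,382)],.034)
E
```

```text
stop top edge deg 0.47547254 at [0.6266 0.0413] res 0.00029595106147528946
carton lead deg 0.3604831 at [0.6313 0.0416] res 0.0002220185211699728
left deg -89.672554 at [ 0.5996 -0.009 ] res 0.0002453886483207946
right deg 89.83293 at [ 0.6696 -0.0205] res 0.0005053859406504383
near top edge deg 0.5876248 at [ 0.6353 -0.0787] res 0.0004777745370879629
```

```bash
python3 -c "
from station import robot
s=robot.sense();print(s['time_s'],s['wrist_force']);print(robot.hand_in())"
```

```text
14.7 [ 0.61928106  0.91008049 -0.21541909]
the job is handed in; nothing more can be done
None
```

The carton now lies print-side up with its leading end flush against the label stop, and the job was handed in at 14.7 s. I tipped it towards the stop with closed fingertips and never gripped or lifted it. I then pushed it about 68 mm along the desk, pressed to about 9 N at contact, and backed the arm well clear.

**Final fit:**
- In the side picture, the carton's leading edge is at y = 0.0416 m and the front of the stop at 0.0413 m. Their angles are 0.36° and 0.48°, so it is flush and square within the measuring error.
- The carton is about 6 mm off the middle of the stop, well inside the orange ends.

**Other things on the desk:**
- The roll, tape, note pad and white box were found within about 4 pixels of where they started. The red look-alike was found where it was.
- In the last check the mug detector gave only weak, wrong hits, so I did not confirm the mug. The arm never went near it.

**Disagreement:** the network outlines put the carton's turn anywhere from 0.2° to 1.5°. I relied on the finer edge fit above instead.

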